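# Stand the brass alignment standard on the microscope stage

## Robot

A 6-joint arm with a two-finger parallel gripper is mounted at the origin on the work surface. World frame = base frame: x ahead of the robot, y to its left, z up, the work surface at z = 0. Lengths are in m, angles in rad, forces in N, time in s.
With the tool pointing down it reaches from about 0.425 to 0.925 m from the base axis. Payload 12.5 kg.
Tool frame: the origin (TCP) lies on the centre line of the jaws, within the pads' length; the fingertips stand 8 mm ahead of it and the grasp point (between the pads) lies 11 mm behind it; z points along the fingers, y is the line along which they close (so a half turn about z gives the same grasp; the last joint's range is limited). The gripper opens to 85 mm and grips with 20 to 120 N. Pads are 22 mm wide; open, the fingers measure 114 mm over their backs; the gripper's body (76 mm by 85 mm) begins 54 mm behind the grasp point. The pads swing forward as they close: fully open they stand 13 mm farther back than shut.
Start: joints at [1.09, 0.491, 1.559, -0, 1.092, -0.106], TCP at [0.229, 0.582, 0.239] pointing down, gripper open.
Joint ranges: [-3.1, 3.1], [-0.84, 2.19], [0.05, 2.79], [-1.13, 4.28], [0.06, 2.93], [-2.69, 2.69]. Speed limits (rad/s): [2.22, 2.22, 2.79, 3.14, 3.14, 3.14].

## Interface

Orientations are given as a unit quaternion [x, y, z, w].
In Python, from plant import r, eyes, hand_in, models gives the robot as it stands.
- The arm moves only by the tool send_rows, never from a script. Its argument "rows" is a list of rows, each an object of numbers: "dx", "dy", "dz": the shift along the tool's x, y, z as a fraction of full scale; "rx", "ry", "rz": the turn, a rotation vector about the tool's x, y, z as a fraction of full scale; "claw": the opening, from 0 (shut) to 1 (fully open). A call has exactly 10 rows; each row is the pose to reach, as a shift and turn from the pose commanded when the call began, along the tool's axes at that moment; what a row does not reach only later rows make up. Full scale, the value 1, is 500 mm for a shift and 2 rad for a turn. A row lasts 1/10 s, in which the tool goes at most 50 mm and 8.59 degrees, less where a joint would pass 70% of its speed; a pose out of reach is approached as far as the arm can. A call with a number of a shift or a turn outside -1 to 1 is refused whole. A call with a gripper value outside its range is refused whole. The fingers move at their own pace and stop on an object; "force" is the grip in N (left out, the last holds). Time passes only in rows, so rows that repeat a pose let the fingers close, or fill a call up. It gives the time, the measured TCP pose, the force, the opening and the grip force at its end, in the units of the state.
- r.observe(): the state, without advancing time (a new reading comes with each control period).
- eyes.snapshot(name): name is "scene" or "side" or "wrist"; returns the picture (384x512x3 uint8, red, green, blue); there is no depth.
- eyes.camera_params(name): a dict with "vfov" (degrees; the focal length in pixels is half the picture's height over the tangent of half this angle, whatever the lens; pixels are square), "cx", "cy" (the principal point, pixels), "k1" (the pictures are not rectified: a ray, as slopes to the right and down, at radius r is drawn at 1 + k1 r^2 times it, then the intrinsics apply), "R" (3x3) and "t" (3): a world point X has camera coordinates R X + t. Camera axes: x right, y down, z forward; pixel columns grow to the right and rows downward; lengths in m; the calibration is good to about 2 mm. A picture is of the moment at which its call begins: read the wrist's pose just before it. camera_params takes no time and is no camera call; for the wrist camera it gives the pose at the moment of the call.
- hand_in(): hands the job in; it is judged then, once.
Trained networks look in the newest picture that a camera, given by its name, has taken for a name from the list of things; names that differ only in an ending like _2 or _b are one class to them, and where a whole thing is asked for, a point or a joint stands for the part that bears it (a point fixed in the world has none). Each returns a list of dicts, best first, with "p" (0 to 1); they miss things now and then, are a little off and sometimes report something else, mostly with a low value. They report only what shows in the picture. A call takes as long as a camera call. They do not tell look-alikes from the thing itself.
- models.recognise(label, camera): "box" ([left, top, right, bottom] in pixels, round what is visible of it).
- models.outline_of(label, camera): "region" (384x512 bool, what is visible of it) and "box" ([left, top, right, bottom] in pixels, round what is visible of it).
The state is a dict: "time": time; "q": joint angles; "joint_velocities": joint speeds; "joint_torque": joint torques, N m; "tool_pos": TCP position; "orientation": TCP orientation; "wrist_force": force on the tool from outside, world axes, zero at the start; "moment": the same for the moment, N m; "finger_gap": opening from 0.0 (shut) to 1.0 (fully open); "finger_force": force on a finger pad.
Only numpy, scipy, OpenCV 4.12 (cv2) and the standard library are available. Lean on these libraries where they do the work, as an engineer would, in place of code of your own. Each camera call takes 0.05 s, during which the arm holds its last target. There are 200 camera calls.

## Task

Take the brass-headed alignment standard out of its sloping cradle and stand it upright on its small foot, well centred in the white ring on the microscope stage's round rest. It is top-heavy with a glass cap: lower it gently until you feel it touch, steady it there upright for a moment before letting go slowly, then take the gripper off it and watch that it stands still by itself for a couple of seconds. Leave the blue standard and the other things on the bench alone.

Things in the scene. Friction and masses are not known exactly. Their poses are not given: they have to be found in the camera images.
- brass_standard: alignment standard to be moved, 150 mm tall: steel foot disc (26 mm diameter, 8 mm thick), steel stem (16 mm diameter) and a heavy brass-coloured drum head. 0.3 to 0.52 kg, centre of mass about 104 mm above the foot: standing free it topples beyond about 7 degrees. Origin: centre of the foot's underside; z along its axis, foot to head. Starts in its cradle, axis 40 degrees off vertical, head high
- brass_head (a point): centre of the brass head, on the axis 122 mm from the foot's underside. The head is a drum of 50 mm diameter, 45 mm long (100 to 145 mm from the foot's underside), then a clear glass cap of 38 mm diameter to 150 mm. It can be gripped across its diameter; being round, its turn about its own axis does not matter. Axes as the standard's
- blue_standard: an identical standard with a blue head, in a cradle of its own (leave it alone). Origin and axes as for the brass one.
- cradle_brass: fixed sloping cradle: grey base 150 x 80 x 12 mm, narrow white V saddles under the head (within 20 mm of the middle) and the foot; nothing encloses the head's sides or top, and the standard lifts straight up out of it. Origin: underside's centre, on the worktop; the standard leans to +x, its foot 45 mm to -x and 45 mm up. Turned up to 0.3 rad; cradles and stage change places between runs
- cradle_blue: fixed cradle of the blue standard, same shape.
- stage: fixed black microscope stage housing, 120 x 120 x 36 mm, a small yellow dial on one side, the round rest standing upright in its middle. Origin: centre of its underside, on the worktop. Turned up to 0.3 rad
- rest_axis (a point): point on the axis of the round rest at the housing's top face (36 mm up), not the rest's top. The rest is a rigid dark steel cylinder, 64 mm diameter, with a flat level top marked with a white ring (46 mm inside, 54 mm outside diameter). Its top is 60 to 95 mm above the worktop, different each run and not reported: find it by touch
- dishes: loose stack of three glass dishes, 62 mm diameter, 42 mm high; origin at the underside's centre
- slide_box: loose blue slide box 85 x 50 x 34 mm; origin at the underside's centre
- amber_bottle: loose amber glass bottle, 52 mm diameter, 100 mm high; origin at the underside's centre
- white_jar: loose white jar with a red cap, 60 mm diameter, 70 mm high; origin at the underside's centre
- screwdriver: loose screwdriver 170 mm long, lying along its x
- beaker: loose glass beaker, 70 mm diameter, 80 mm high; origin at the underside's centre
Not all that is in view belongs to the job. Leave any pink look-alike of the stage alone.

How it is judged:
On the way, in this order (a step that is already met when the one before it is completed fails the run):
1. the brass standard is held clear of its cradle by the fingers (contact force between brass_standard and the fingers above 1 N and contact force between brass_standard and cradle_brass below 0.01 N and distance of brass_standard from where it was at the start of the episode above 0.04 m), for 0.1 s.
2. still held by the fingers and upright within 7 degrees, its foot touches the rest inside the ring (contact force between brass_standard and the fingers above 0.5 N and contact force between brass_standard and stage above 0.3 N and angle between brass_standard's own z axis and vertical below 0.12 rad and horizontal distance between brass_standard and stage below 0.012 m), for 0.15 s.
3. let go, it stands upright and still on the rest for a second (angle between brass_standard's own z axis and vertical below 0.035 rad and horizontal distance between brass_standard and stage below 0.01 m and z of brass_standard in the frame of stage between 0.055 and 0.1 m and contact force between brass_standard and stage above 1 N and contact force between brass_standard and the fingers below 0.05 N and linear speed of brass_standard below 0.01 m/s and angular speed of brass_standard below 0.05 rad/s), for 1 s.
At the end, for the whole second after the job is handed in: The brass standard stands on the rest, its axis within 2 degrees of vertical, its foot centre within 10 mm of the middle of the ring (the foot wholly inside the ring), untouched by the fingers and at rest (below 10 mm/s and 0.05 rad/s) (all of step 3).
It fails at once if the brass standard is banged down on the stage (over 45 N) (contact force between brass_standard and stage above 45 N).
It fails at once if a bystander is pushed more than 15 mm, or the blue standard is moved (distance of any of blue_standard, dishes, slide_box, amber_bottle, white_jar, screwdriver, beaker from where it was at the start of the episode above 0.015 m).
It also fails if it takes over 61 s, if anything falls off the work surface, if the arm or the gripper's body presses on something with over 40 N, if the wrist force passes 120 N, or if a joint passes its speed limit or range.

## Working session

There is one attempt and no reset: what is moved stays moved. The work goes in short steps, Python scripts to look and compute and a tool call to move; the robot and the scene stay as the last step left them, time stands still between calls to the robot, and variables do not carry over. Pictures are saved under pics/ and viewed, at most 10 in all, crops included, and the job is handed in when it is done.

Besides the shell and the picture viewer there is one more tool, called after "Call:" in YAML: its name, and indented under it one key for each argument. send_rows: Moves the arm, as the interface text tells. Shift numbers are shares of 500 mm and turn numbers shares of 2 rad, none past 1 either way. Its arguments: {"type":"object","properties":{"rows":{"type":"array","items":{"type":"object","properties":{"dx":{"type":"number"},"dy":{"type":"number"},"dz":{"type":"number"},"rx":{"type":"number"},"ry":{"type":"number"},"rz":{"type":"number"},"claw":{"type":"number"}}}},"force":{"type":"number"}},"required":["rows"]}

```bash
ls; mkdir -p pics; cat > h.py <<'E'
import numpy as np, cv2
from plant import r, eyes, hand_in, models
from scipy.spatial.transform import Rotation as Ro
def snap(n,f=None):
    p=eyes.camera_params(n); im=eyes.snapshot(n)
    if f: cv2.imwrite('pics/'+f,cv2.cvtColor(im,cv2.COLOR_RGB2BGR))
    return p,im
def K(p):
    f=192/np.tan(np.radians(p['vfov'])/2); return f
def ray(p,uv):
    f=K(p); d=np.array([(uv[0]-p['cx'])/f,(uv[1]-p['cy'])/f]); s=d.copy()
    for _ in range(20): s=d/(1+p['k1']*(s@s))
    R=np.array(p['R']); t=np.array(p['t']); return -R.T@t, R.T@np.r_[s,1]
def proj(p,X):
    c=np.atleast_2d(X)@np.array(p['R']).T+np.array(p['t']); s=c[:,:2]/c[:,2:]
    s=s*(1+p['k1']*(s**2).sum(1,keepdims=True)); return s*K(p)+[p['cx'],p['cy']]
def atz(p,uv,z):
    o,d=ray(p,uv); return o+d*(z-o[2])/d[2]
def tri(obs):
    A=np.zeros((3,3));b=np.zeros(3)
    for p,uv in obs:
        o,d=ray(p,uv); d/=np.linalg.norm(d); M=np.eye(3)-np.outer(d,d); A+=M;b+=M@o
    return np.linalg.solve(A,b)
def move(P,Rt,Pc,Rc):  # fractions from current commanded pose
    Rc=Ro.from_quat(Rc); return np.round(Rc.inv().apply(np.array(P)-Pc)/.5,4), np.round((Rc.inv()*Rt).as_rotvec()/2,4)
E
python3 - <<'E'
from h import *
a=[]
for c in ('scene','side'):
    p,im=snap(c,c+'0.png'); a.append(im)
    print(c,-np.array(p['R']).T@p['t'],p['vfov'],p['k1'])
    for l in ('brass_standard','brass_head','blue_standard','cradle_brass','stage','rest_axis'):
        print(l,[(np.round(d['box']),round(d['p'],2)) for d in models.recognise(l,c)][:3])
s=r.observe();print(s)
im=np.hstack(a); im=cv2.resize(im,(800,300)); 
E
```

```text
pics
scene [0.93461476 0.61417051 1.01170942] 55.61858975300674 0.015240138673234158
brass_standard [(array([265., 205., 298., 228.]), 0.7), (array([298., 250., 318., 275.]), 0.4)]
brass_head [(array([265., 204., 298., 230.]), 0.81)]
blue_standard [(array([285., 278., 325., 303.]), 0.64)]
cradle_brass [(array([258., 218., 307., 251.]), 0.85), (array([200., 169., 246., 204.]), 0.42)]
stage [(array([237., 114., 268., 140.]), 0.79), (array([204., 170., 245., 205.]), 0.57), (array([283., 277., 326., 303.]), 0.32)]
rest_axis [(array([233., 115., 266., 141.]), 0.78), (array([203., 168., 246., 205.]), 0.66)]
side [-0.21314561 -0.91003923  1.03074328] 46.34453561613885 -0.0004322558782271949
brass_standard [(array([216., 147., 244., 189.]), 0.57)]
brass_head []
blue_standard [(array([191., 107., 217., 152.]), 0.88), (array([182., 116., 224., 162.]), 0.53), (array([215., 148., 246., 193.]), 0.49)]
cradle_brass [(array([202., 160., 252., 208.]), 0.72)]
stage [(array([282., 302., 347., 364.]), 0.81), (array([278., 195., 331., 245.]), 0.55)]
rest_axis [(array([281., 200., 330., 245.]), 0.92), (array([284., 305., 350., 366.]), 0.79), (array([194., 164., 208., 180.]), 0.74)]
{'time': 0.7, 'q': array([ 1.09042865e+00,  4.90872082e-01,  1.55889655e+00, -1.87384662e-05,
        1.09168504e+00, -1.05577204e-01]), 'joint_velocities': array([-0.00059309, -0.00030218,  0.00136742,  0.0003384 , -0.0015043 ,
       -0.00065951]), 'joint_torque': array([ 5.78589461e-04, -6.18142319e+01, -2.61806059e+01, -1.43549969e-04,
        4.56985617e-04, -1.78949796e-05]), 'tool_pos': array([0.22877667, 0.58164404, 0.23934549]), 'orientation': array([1.86296125e-01, 9.82493638e-01, 6.41300300e-05, 2.80296639e-05]), 'wrist_force': array([ 0.19052046, -0.65903678, -0.40200888]), 'moment': array([-0.04137898,  0.05345796,  0.00302688]), 'finger_force': 0.0, 'finger_gap': 1.0046611423474177}
```

View pics/scene0.png

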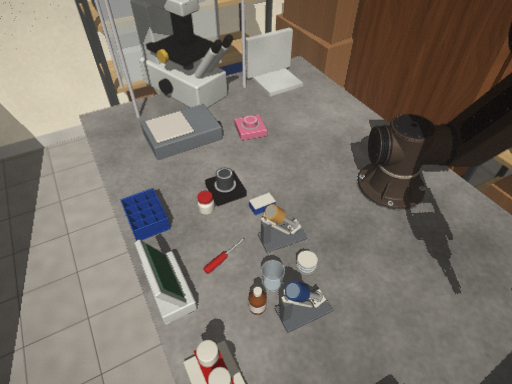

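View pics/side0.png

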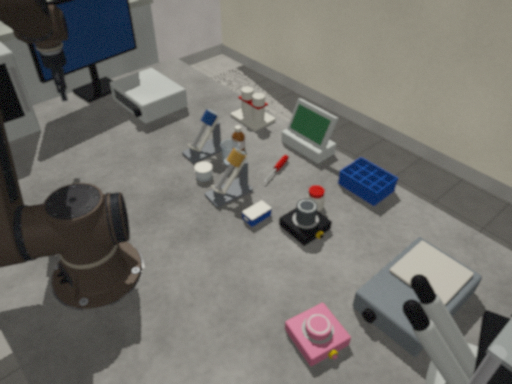

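The scene picture shows the brass head at about (275,213), its foot near (297,228), the black stage at (225,185) with its rest, and the slide box by the brass cradle. The side picture shows the brass head at (236,158) and the stage at (305,218). The pink stage is the decoy.

```bash
python3 - <<'E'
from h import *
a=cv2.imread('pics/scene0.png')[155:315,190:340]; b=cv2.imread('pics/side0.png')[95:255,180:340]
cv2.imwrite('pics/c1.png',np.hstack([cv2.resize(a,(400,427),interpolation=2),cv2.resize(b,(400,400),interpolation=2).__class__(shape=(0,)) if 0 else cv2.resize(b,(400,427),interpolation=2)]))
ps,pd=eyes.camera_params('scene'),eyes.camera_params('side')
print('head',tri([(ps,(275,213)),(pd,(236,158))]))
print('blue',tri([(ps,(297,291)),(pd,(208,118))]))
print('rest top',tri([(ps,(225,173)),(pd,(306,206))]))
for n,p,uv,z in [('cr',ps,(283,235),.01),('stage',ps,(226,189),.036),('box',ps,(262,205),.034),('jar',ps,(205,197),.07),('dishes',ps,(307,256),.042),('beaker',ps,(272,266),.08),('bottle',ps,(257,290),.1),('driver',ps,(224,255),.01)]:
    print(n,atz(p,uv,z))
E
```

```text
head [0.52868336 0.00632588 0.13927572]
blue [0.61144256 0.26232874 0.13785155]
rest top [ 0.57055089 -0.27397425  0.09396931]
cr [0.4939929  0.01290387 0.01      ]
stage [ 0.58075258 -0.25091263  0.036     ]
box [ 0.50113872 -0.1206041   0.034     ]
jar [ 0.67439738 -0.22076562  0.07      ]
dishes [0.48454815 0.13694344 0.042     ]
beaker [0.61240686 0.13554596 0.08      ]
bottle [0.69379279 0.19150478 0.1       ]
driver [ 0.70439417 -0.00979539  0.01      ]
```

View pics/c1.png

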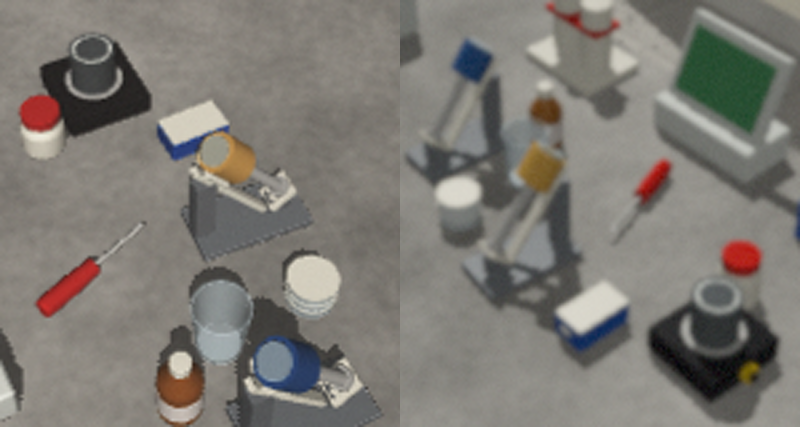

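```bash
python3 - <<'E'
from h import *
ps,pd=eyes.camera_params('scene'),eyes.camera_params('side')
H=tri([(ps,(275.5,214.2)),(pd,(236.4,158))]);F=tri([(ps,(297.6,224)),(pd,(216,187))])
print(H,F,np.degrees(np.arctan2(*(H-F)[[1,0]])))
psi=np.arctan2(*(H-F)[[1,0]]); psi=np.clip(psi,-.3,.3)
def pose(psi,tilt=40):
    t=np.radians(tilt);a=np.array([np.sin(t)*np.cos(psi),np.sin(t)*np.sin(psi),np.cos(t)])
    y=np.array([-np.sin(psi),np.cos(psi),0]); z=-a; return Ro.from_matrix(np.c_[np.cross(y,z),y,z]),a
Rt,a=pose(psi)
s=r.observe()
print(Rt.as_matrix(),a)
print(move(H+a*.12,Rt,s['tool_pos'],s['orientation']))
p=eyes.camera_params('wrist');Rc=Ro.from_quat(s['orientation'])
print('cam in tool',Rc.inv().apply(-np.array(p['R']).T@p['t']-s['tool_pos']), Rc.inv().apply(np.array(p['R'])[2]),p['vfov'])
E
```

```text
[0.53008685 0.00864535 0.13708169] [0.44749137 0.0203325  0.05086252] -8.053811546850564
[[-7.58488887e-01  1.40103088e-01 -6.36447745e-01]
 [ 1.07325192e-01  9.90136922e-01  9.00565290e-02]
 [ 6.42787610e-01 -1.38777878e-17 -7.66044443e-01]] [ 0.63644775 -0.09005653  0.76604444]
(array([-1.1304, -0.81  ,  0.0206]), array([ 0.0409,  0.3475, -0.1123]))
cam in tool [ 7.83417773e-02  5.85563542e-05 -1.34676128e-01] [-3.06411670e-01 -3.36343906e-04  9.51899036e-01] 67.32960209513637
```

Call:
send_rows:
  rows:
    - {"dx": -0.07,"dy": -0.05,"dz": -0.05,"claw": 1}
    - {"dx": -0.14,"dy": -0.1,"dz": -0.08,"claw": 1}
    - {"dx": -0.21,"dy": -0.15,"dz": -0.1,"rx": 0.005,"ry": 0.04,"rz": -0.01}
    - {"dx": -0.28,"dy": -0.2,"dz": -0.1,"rx": 0.01,"ry": 0.09,"rz": -0.03}
    - {"dx": -0.35,"dy": -0.25,"dz": -0.1,"rx": 0.016,"ry": 0.14,"rz": -0.045}
    - {"dx": -0.42,"dy": -0.3,"dz": -0.1,"rx": 0.022,"ry": 0.19,"rz": -0.06}
    - {"dx": -0.49,"dy": -0.35,"dz": -0.1,"rx": 0.028,"ry": 0.24,"rz": -0.08}
    - {"dx": -0.56,"dy": -0.4,"dz": -0.1,"rx": 0.034,"ry": 0.29,"rz": -0.095}
    - {"dx": -0.63,"dy": -0.45,"dz": -0.1,"rx": 0.04,"ry": 0.34,"rz": -0.11}
    - {"dx": -0.7,"dy": -0.5,"dz": -0.1,"rx": 0.041,"ry": 0.3475,"rz": -0.112}

```text
schema error: expected keys dx, dy, dz, rx, ry, rz, claw
```

```bash
cat >> h.py <<'E'
def pose(psi,tilt=40):
    t=np.radians(tilt);a=np.array([np.sin(t)*np.cos(psi),np.sin(t)*np.sin(psi),np.cos(t)])
    y=np.array([-np.sin(psi),np.cos(psi),0]); z=-a; return Ro.from_matrix(np.c_[np.cross(y,z),y,z]),a
E
python3 - <<'E'
from h import *
s=r.observe();print(s['tool_pos'],s['q'],s['time'])
Rt,a=pose(-.14)
print(move(np.array([.530,.0086,.137])+a*.12,Rt,s['tool_pos'],s['orientation']))
E
```

```text
[0.22877667 0.58164404 0.23934549] [ 1.09042865e+00  4.90872082e-01  1.55889655e+00 -1.87384662e-05
  1.09168504e+00 -1.05577204e-01] 0.7
(array([-1.1302, -0.8101,  0.0208]), array([ 0.041 ,  0.3475, -0.1126]))
```

All seven keys are needed in each row.

Call:
send_rows:
  rows:
    - {"dx": -0.07,"dy": -0.05,"dz": -0.05,"rx": 0,"ry": 0,"rz": 0,"claw": 1}
    - {"dx": -0.14,"dy": -0.1,"dz": -0.08,"rx": 0,"ry": 0,"rz": 0,"claw": 1}
    - {"dx": -0.21,"dy": -0.15,"dz": -0.1,"rx": 0.005,"ry": 0.04,"rz": -0.01,"claw": 1}
    - {"dx": -0.28,"dy": -0.2,"dz": -0.1,"rx": 0.01,"ry": 0.09,"rz": -0.03,"claw": 1}
    - {"dx": -0.35,"dy": -0.25,"dz": -0.1,"rx": 0.016,"ry": 0.14,"rz": -0.045,"claw": 1}
    - {"dx": -0.42,"dy": -0.3,"dz": -0.1,"rx": 0.022,"ry": 0.19,"rz": -0.06,"claw": 1}
    - {"dx": -0.49,"dy": -0.35,"dz": -0.1,"rx": 0.028,"ry": 0.24,"rz": -0.08,"claw": 1}
    - {"dx": -0.56,"dy": -0.4,"dz": -0.1,"rx": 0.034,"ry": 0.29,"rz": -0.095,"claw": 1}
    - {"dx": -0.63,"dy": -0.45,"dz": -0.1,"rx": 0.04,"ry": 0.34,"rz": -0.11,"claw": 1}
    - {"dx": -0.7,"dy": -0.5,"dz": -0.1,"rx": 0.041,"ry": 0.3475,"rz": -0.1125,"claw": 1}

```text
time: 1.7
tool_pos: [0.4643, 0.2188, 0.2882]
orientation: [0.066, 0.936, 0.024, -0.344]
wrist_force: [0.5, 0.4, 0.0]
finger_gap: 0.997
finger_force: 0.0
```

```bash

python3 - <<'E'
from h import *
s=r.observe();print(s['tool_pos'],s['q'],s['time'])
Rt,a=pose(-.14)
print(move(np.array([.530,.0086,.137])+a*.12,Rt,s['tool_pos'],s['orientation']))
E
```

```text
[0.46433089 0.21880411 0.28823332] [ 0.20439565  0.54014751  1.49676057  0.22532263  1.77324529 -1.25749656] 1.7
(array([-0.3384, -0.3978, -0.1316]), array([ 0.0002, -0.0027, -0.0001]))
```

Call:
send_rows:
  rows:
    - {"dx": -0.07,"dy": -0.08,"dz": -0.03,"rx": 0,"ry": 0,"rz": 0,"claw": 1}
    - {"dx": -0.14,"dy": -0.16,"dz": -0.06,"rx": 0,"ry": 0,"rz": 0,"claw": 1}
    - {"dx": -0.21,"dy": -0.24,"dz": -0.09,"rx": 0,"ry": 0,"rz": 0,"claw": 1}
    - {"dx": -0.27,"dy": -0.32,"dz": -0.11,"rx": 0,"ry": 0,"rz": 0,"claw": 1}
    - {"dx": -0.31,"dy": -0.37,"dz": -0.125,"rx": 0,"ry": 0,"rz": 0,"claw": 1}
    - {"dx": -0.335,"dy": -0.395,"dz": -0.13,"rx": 0,"ry": 0,"rz": 0,"claw": 1}
    - {"dx": -0.338,"dy": -0.398,"dz": -0.13,"rx": 0,"ry": 0,"rz": 0,"claw": 1}
    - {"dx": -0.338,"dy": -0.398,"dz": -0.13,"rx": 0,"ry": 0,"rz": 0,"claw": 1}
    - {"dx": -0.338,"dy": -0.398,"dz": -0.13,"rx": 0,"ry": 0,"rz": 0,"claw": 1}
    - {"dx": -0.338,"dy": -0.398,"dz": -0.13,"rx": 0,"ry": 0,"rz": 0,"claw": 1}

```text
time: 2.7
tool_pos: [0.6044, 0.0013, 0.2313]
orientation: [0.065, 0.938, 0.024, -0.341]
wrist_force: [0.4, -0.3, 0.2]
finger_gap: 1.004
finger_force: 0.0
```

```bash

python3 - <<'E'
from h import *
s=r.observe();print(s['tool_pos'],s['q'],s['time'])
p,im=snap('wrist','w1.png')
for l in ('brass_standard','brass_head'):
    print(l,[(np.round(d['box']),round(d['p'],2)) for d in models.recognise(l,'wrist')][:3])
Rt,a=pose(-.14); H=np.array([.530,.0086,.137])
print('expect head, captop, foot',proj(p,[H,H+a*.028,H-a*.122]))
E
```

```text
[0.60440364 0.00131469 0.23127728] [-0.11366574  0.7506118   1.2348661   0.01667422  1.85324748 -1.54733269] 2.7
brass_standard [(array([221., 154., 286., 228.]), 0.81)]
brass_head [(array([225., 153., 285., 228.]), 0.72)]
expect head, captop, foot [[250.94759487 192.74743866]
 [250.55552559 202.98415263]
 [252.02169433 164.72955533]]
```

View pics/w1.png

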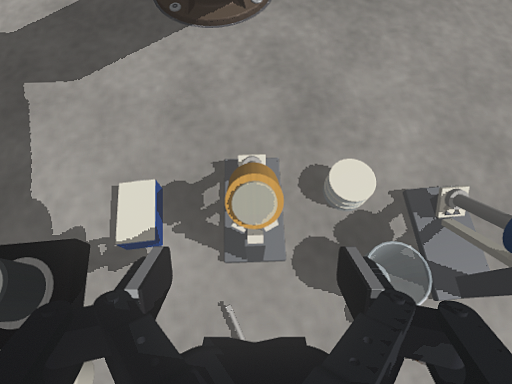

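The wrist picture shows the cap at (254,203) between the open fingers, with the cradle's edges vertical in the image, so the yaw is good. Next I fit the pose to the brass silhouettes.

```bash
cat > fit.py <<'E'
from h import *
from scipy.optimize import least_squares
def bb(im,w):
    x0,y0,x1,y1=w; h=cv2.cvtColor(im[y0:y1,x0:x1],cv2.COLOR_BGR2HSV)
    m=cv2.inRange(h,(8,110,70),(28,255,255)); n,l,st,_=cv2.connectedComponentsWithStats(m)
    x,y,ww,hh,_=st[1+st[1:,4].argmax()]; return np.array([x+x0-.5,y+y0-.5,x+x0+ww-.5,y+y0+hh-.5])
def model(p,foot,a):
    u=np.cross(a,[0,1,0.1]);u/=np.linalg.norm(u);v=np.cross(a,u);t=np.linspace(0,2*np.pi,90)[:,None]
    P=np.vstack([foot+a*h+.025*(u*np.cos(t)+v*np.sin(t)) for h in (.1,.145)]); q=proj(p,P)
    return np.r_[q.min(0),q.max(0)]
E
python3 - <<'E'
from fit import *
s=r.observe();pw=eyes.camera_params('wrist')
C=[(eyes.camera_params('scene'),'scene0',(255,195,310,235)),(eyes.camera_params('side'),'side0',(218,140,255,178)),(pw,'w1',(200,140,300,240))]
B=[bb(cv2.imread(f'pics/{n}.png'),w) for _,n,w in C]; print(B)
def foot(v): return np.array([v[0]-.045*np.cos(v[2]),v[1]-.045*np.sin(v[2]),.045])
def f(v,idx): return np.r_[np.concatenate([model(C[i][0],foot(v),pose(v[2])[1])-B[i] for i in idx]),(v[2]+.14)*20]
for idx in ([2],[0,1],[0,1,2]):
    q=least_squares(f,[.495,.012,-.14],args=(idx,)); print(idx,q.x,np.round(q.fun,1))
    Rt,a=pose(q.x[2]); H=foot(q.x)+a*.122; print(H)
    print(move(H-a*.011,Rt,s['tool_pos'],s['orientation']))
E
```

```text
[array([264.5, 204.5, 285.5, 223.5]), array([227.5, 148.5, 244.5, 166.5]), array([224.5, 162.5, 283.5, 228.5])]
[2] [ 0.49894341  0.01533235 -0.13996304] [-0.  -0.5  0.   0.4  0. ]
[0.53203669 0.01067003 0.13845742]
(array([-0.0067, -0.0004,  0.2579]), array([-0.0003,  0.0003,  0.0004]))
[0, 1] [ 0.49732032  0.01363449 -0.12306939] [-0.4 -0.5  0.   0.3 -1.8 -1.   1.3  0.9  0.3]
[0.53048764 0.00953187 0.13845742]
(array([-0.0046, -0.0033,  0.2597]), array([ 0.0051,  0.0003, -0.0061]))
[0, 1, 2] [ 0.4986416   0.01428677 -0.11789398] [-0.7 -0.1 -0.2  0.7 -1.6 -1.3  1.5  0.6 -0.1 -0.7 -0.   0.2  0.4]
[0.5318297  0.01035586 0.13845742]
(array([-0.0064, -0.0013,  0.2581]), array([ 0.0068,  0.0003, -0.0081]))
```

Call:
send_rows:
  force: 60
  rows:
    - {"dx": -0.006,"dy": -0.001,"dz": 0.04,"rx": 0,"ry": 0,"rz": 0,"claw": 1}
    - {"dx": -0.006,"dy": -0.001,"dz": 0.08,"rx": 0,"ry": 0,"rz": 0,"claw": 1}
    - {"dx": -0.006,"dy": -0.001,"dz": 0.12,"rx": 0,"ry": 0,"rz": 0,"claw": 1}
    - {"dx": -0.006,"dy": -0.001,"dz": 0.15,"rx": 0,"ry": 0,"rz": 0,"claw": 1}
    - {"dx": -0.006,"dy": -0.001,"dz": 0.18,"rx": 0,"ry": 0,"rz": 0,"claw": 1}
    - {"dx": -0.006,"dy": -0.001,"dz": 0.21,"rx": 0,"ry": 0,"rz": 0,"claw": 1}
    - {"dx": -0.006,"dy": -0.001,"dz": 0.235,"rx": 0,"ry": 0,"rz": 0,"claw": 1}
    - {"dx": -0.006,"dy": -0.001,"dz": 0.25,"rx": 0,"ry": 0,"rz": 0,"claw": 1}
    - {"dx": -0.006,"dy": -0.001,"dz": 0.26,"rx": 0,"ry": 0,"rz": 0,"claw": 1}
    - {"dx": -0.006,"dy": -0.001,"dz": 0.26,"rx": 0,"ry": 0,"rz": 0,"claw": 1}

```text
time: 3.85
tool_pos: [0.524, 0.0109, 0.1289]
orientation: [0.066, 0.937, 0.024, -0.341]
wrist_force: [0.3, 0.5, 1.1]
finger_gap: 0.999
finger_force: 0.0
```

Call:
send_rows:
  force: 60
  rows:
    - {"dx": 0,"dy": 0,"dz": 0,"rx": 0,"ry": 0,"rz": 0,"claw": 0.8}
    - {"dx": 0,"dy": 0,"dz": 0,"rx": 0,"ry": 0,"rz": 0,"claw": 0.7}
    - {"dx": 0,"dy": 0,"dz": 0,"rx": 0,"ry": 0,"rz": 0,"claw": 0.65}
    - {"dx": 0,"dy": 0,"dz": 0,"rx": 0,"ry": 0,"rz": 0,"claw": 0.6}
    - {"dx": 0,"dy": 0,"dz": 0,"rx": 0,"ry": 0,"rz": 0,"claw": 0.55}
    - {"dx": 0,"dy": 0,"dz": 0,"rx": 0,"ry": 0,"rz": 0,"claw": 0.5}
    - {"dx": 0,"dy": 0,"dz": 0,"rx": 0,"ry": 0,"rz": 0,"claw": 0.4}
    - {"dx": 0,"dy": 0,"dz": 0,"rx": 0,"ry": 0,"rz": 0,"claw": 0.3}
    - {"dx": 0,"dy": 0,"dz": 0,"rx": 0,"ry": 0,"rz": 0,"claw": 0.3}
    - {"dx": 0,"dy": 0,"dz": 0,"rx": 0,"ry": 0,"rz": 0,"claw": 0.3}

```text
time: 4.85
tool_pos: [0.5245, 0.011, 0.1296]
orientation: [0.066, 0.938, 0.024, -0.341]
wrist_force: [2.4, 3.3, 5.8]
finger_gap: 0.573
finger_force: 61.7
```

```bash

python3 - <<'E'
from h import *
s=r.observe();print(s)
E
```

```text
{'time': 4.85, 'q': array([-0.11324788,  0.75220082,  1.54808619,  0.01749082,  1.53844313,
       -1.55109783]), 'joint_velocities': array([ 0.00137439,  0.00062006, -0.00082211, -0.00080704, -0.0007679 ,
        0.00028833]), 'joint_torque': array([-1.94349982e+00, -6.76532722e+01, -1.76861984e+01, -4.61106850e-01,
        1.32574562e+00,  5.74460125e-02]), 'tool_pos': array([0.52453147, 0.01101663, 0.12961875]), 'orientation': array([ 0.06567139,  0.93753498,  0.02407918, -0.34078676]), 'wrist_force': array([2.43981095, 3.3129702 , 5.83547554]), 'moment': array([ 0.20503195,  0.07054977, -0.10991084]), 'finger_force': 61.65700435638428, 'finger_gap': 0.5727964877752036}
```

Call:
send_rows:
  force: 60
  rows:
    - {"dx": 0.006,"dy": 0,"dz": -0.008,"rx": 0,"ry": 0,"rz": 0,"claw": 0.3}
    - {"dx": 0.019,"dy": 0,"dz": -0.023,"rx": 0,"ry": 0,"rz": 0,"claw": 0.3}
    - {"dx": 0.039,"dy": 0,"dz": -0.046,"rx": 0,"ry": 0,"rz": 0,"claw": 0.3}
    - {"dx": 0.064,"dy": 0,"dz": -0.077,"rx": 0,"ry": 0,"rz": 0,"claw": 0.3}
    - {"dx": 0.09,"dy": 0,"dz": -0.107,"rx": 0,"ry": 0,"rz": 0,"claw": 0.3}
    - {"dx": 0.116,"dy": 0,"dz": -0.138,"rx": 0,"ry": 0,"rz": 0,"claw": 0.3}
    - {"dx": 0.141,"dy": 0,"dz": -0.168,"rx": 0,"ry": 0,"rz": 0,"claw": 0.3}
    - {"dx": 0.154,"dy": 0,"dz": -0.184,"rx": 0,"ry": 0,"rz": 0,"claw": 0.3}
    - {"dx": 0.16,"dy": 0,"dz": -0.191,"rx": 0,"ry": 0,"rz": 0,"claw": 0.3}
    - {"dx": 0.16,"dy": 0,"dz": -0.191,"rx": 0,"ry": 0,"rz": 0,"claw": 0.3}

```text
time: 5.85
tool_pos: [0.5243, 0.0107, 0.2539]
orientation: [0.066, 0.937, 0.024, -0.341]
wrist_force: [-0.4, 0.6, -3.9]
finger_gap: 0.573
finger_force: 62.2
```

```bash

python3 - <<'E'
from h import *
from scipy.optimize import least_squares
s=r.observe();print(s['tool_pos'],s['wrist_force'],s['finger_gap'],s['finger_force'])
# stage from the untouched first pictures: print masks later; upright pose above stage, tool y kept near
for psi in (-.14,-.45):
    Rt,_=pose(psi,0); print(psi,move([.575,-.262,.29],Rt,s['tool_pos'],s['orientation']))
print('foot now', s['tool_pos']+.111*0-Ro.from_quat(s['orientation']).apply([0,0,-.111]))
print('blank: wrist cam R',eyes.camera_params('wrist')['t'])
E
```

```text
[0.52425054 0.01070152 0.25386397] [-0.35775843  0.58096084 -3.94514196] 0.5733727777017245 62.248159646987915
-0.14 (array([-0.089 , -0.5259, -0.1689]), array([ 0.000e+00, -3.488e-01, -1.000e-04]))
-0.45 (array([-0.089 , -0.5259, -0.1689]), array([-0.054 , -0.346 ,  0.1485]))
foot now [0.45364548 0.02066328 0.16879524]
blank: wrist cam R [-0.08347459 -0.35049646  0.58266276]
```

Call:
send_rows:
  force: 60
  rows:
    - {"dx": -0.004,"dy": -0.024,"dz": -0.02,"rx": 0,"ry": -0.01,"rz": 0,"claw": 0.3}
    - {"dx": -0.014,"dy": -0.08,"dz": -0.05,"rx": 0,"ry": -0.04,"rz": 0,"claw": 0.3}
    - {"dx": -0.026,"dy": -0.15,"dz": -0.08,"rx": 0,"ry": -0.09,"rz": 0,"claw": 0.3}
    - {"dx": -0.04,"dy": -0.23,"dz": -0.1,"rx": 0,"ry": -0.14,"rz": 0,"claw": 0.3}
    - {"dx": -0.053,"dy": -0.31,"dz": -0.12,"rx": 0,"ry": -0.19,"rz": 0,"claw": 0.3}
    - {"dx": -0.066,"dy": -0.39,"dz": -0.14,"rx": 0,"ry": -0.24,"rz": 0,"claw": 0.3}
    - {"dx": -0.077,"dy": -0.455,"dz": -0.155,"rx": 0,"ry": -0.29,"rz": 0,"claw": 0.3}
    - {"dx": -0.084,"dy": -0.5,"dz": -0.165,"rx": 0,"ry": -0.33,"rz": 0,"claw": 0.3}
    - {"dx": -0.088,"dy": -0.522,"dz": -0.169,"rx": 0,"ry": -0.3475,"rz": 0,"claw": 0.3}
    - {"dx": -0.089,"dy": -0.526,"dz": -0.169,"rx": 0,"ry": -0.349,"rz": 0,"claw": 0.3}

```text
time: 6.85
tool_pos: [0.5741, -0.2641, 0.2894]
orientation: [0.071, 0.997, -0.0, -0.0]
wrist_force: [-0.2, 0.5, -2.5]
finger_gap: 0.57
finger_force: 62.4
```

```bash

python3 - <<'E'
from h import *
s=r.observe();print(s['tool_pos'],s['orientation'],s['q'],s['wrist_force'],s['finger_gap'])
ims=[snap(c,c+'2.png') for c in ('wrist','scene','side')]
for c in ('scene','side'):
    for l in ('stage','brass_head'): print(c,l,[(np.round(d['box']),round(d['p'],2)) for d in models.recognise(l,c)][:3])
P=s['tool_pos']
out=[]
for (p,im),c in zip(ims,'wsd'):
    u=proj(p,P-[0,0,.08])[0].astype(int); 
    if c=='w': out.append(cv2.resize(im,(400,300))); continue
    x=np.clip(u[0]-50,0,412);y=np.clip(u[1]-45,0,309); print(c,x,y); out.append(cv2.resize(im[y:y+75,x:x+100],(400,300),interpolation=cv2.INTER_NEAREST))
out.append(out[0]*0)
cv2.imwrite('pics/m2.png',cv2.cvtColor(np.vstack([np.hstack(out[:2]),np.hstack(out[2:])]),cv2.COLOR_RGB2BGR))
E
```

```text
[ 0.5741337  -0.26410812  0.28944353] [ 7.11556219e-02  9.97465176e-01 -1.43601201e-04 -2.81156139e-04] [-5.35415711e-01  4.58507331e-01  1.47534038e+00 -5.43945536e-04
  1.20811921e+00 -1.96358735e+00] [-0.22403684  0.45698887 -2.54466514] 0.5700573095439461
scene stage [(array([235., 116., 268., 140.]), 0.61), (array([206., 168., 247., 205.]), 0.6)]
scene brass_head [(array([216., 120., 230., 160.]), 0.68)]
side stage [(array([282., 302., 348., 366.]), 0.95), (array([277., 198., 332., 246.]), 0.61)]
side brass_head [(array([300., 135., 314., 186.]), 0.65), (array([274., 156., 287., 172.]), 0.6)]
s 173 105
d 257 129
```

View pics/m2.png

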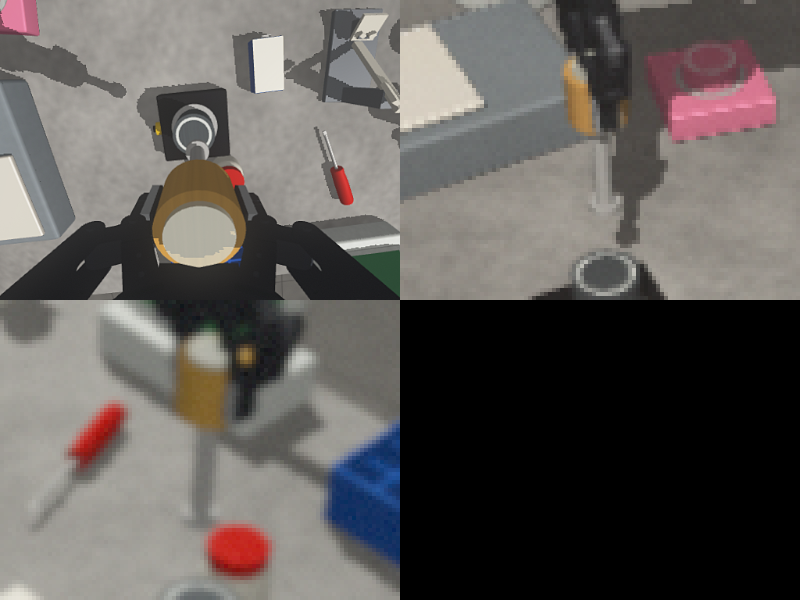

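The wrist view shows the ring at about (247,166) and the standard upright in the gripper. The scene crop shows the ring at about (224,173) and the foot at (224,156). Now the ring and the standard are measured numerically.

```bash

python3 - <<'E'
from fit import *
P={'scene':eyes.camera_params('scene'),'side':eyes.camera_params('side'),'wrist':eyes.camera_params('wrist')}
obs=[]
for c,f,w,th in [('scene','scene0',(205,160,245,190),0),('side','side0',(285,193,328,232),0),('wrist','wrist2',(205,110,290,195),0)]:
    im=cv2.imread(f'pics/{f}.png'); x0,y0,x1,y1=w; g=cv2.cvtColor(im[y0:y1,x0:x1],cv2.COLOR_BGR2GRAY)
    m=(g>125).astype('uint8'); n,l,st,ce=cv2.connectedComponentsWithStats(m,connectivity=8)
    for i in range(1,n):
        if st[i,4]>25: 
            pts=np.argwhere(l==i)[:,::-1].astype(np.float32)+[x0,y0]; h=cv2.convexHull(pts.astype(np.float32)); print(c,i,st[i],np.round(cv2.fitEllipse(h),1) if 0 else [np.round(q,1) for q in cv2.fitEllipse(h)])
X=tri([(P['scene'],(224.2,173.3)),(P['side'],(306.8,206))]); print('ring tri',X)
F=tri([(P['scene'],(223.8,155.8)),(P['side'],(307,183.5))]); print('foot tri',F)
T=np.array([.5741,-.2641,.2894])
for c in P: print(c,'pred foot',proj(P[c],T-[0,0,.111])[0],'ring at z', [np.round(proj(P[c],[X[0],X[1],z])[0],1) for z in (.06,.08,.095)])
# head fit in scene/side
B=[bb(cv2.imread('pics/side2.png'),(295,130,325,175))];print(B, model(P['side'],T-[0,0,.111],np.array([0,0,1.])))
E
```

```text
Traceback (most recent call last):
cv2.error: OpenCV(4.12.0) /io/opencv/modules/imgproc/src/shapedescr.cpp:361: error: (-201:Incorrect size of input array) There should be at least 5 points to fit the ellipse in function 'fitEllipseNoDirect'
```

```bash

python3 - <<'E'
from fit import *
P={'scene':eyes.camera_params('scene'),'side':eyes.camera_params('side'),'wrist':eyes.camera_params('wrist')}
for c,f,w in [('scene','scene0',(205,160,245,190)),('side','side0',(290,196,322,232)),('wrist','wrist2',(205,110,290,195))]:
    im=cv2.imread(f'pics/{f}.png'); x0,y0,x1,y1=w; g=cv2.cvtColor(im[y0:y1,x0:x1],cv2.COLOR_BGR2GRAY)
    m=(g>np.percentile(g,80)).astype('uint8'); n,l,st,ce=cv2.connectedComponentsWithStats(m,connectivity=8)
    for i in range(1,n):
        if st[i,4]>25: 
            pts=(np.argwhere(l==i)[:,::-1]+[x0,y0]).astype(np.float32); h=cv2.convexHull(pts)
            if len(h)>5: print(c,i,st[i]+[x0,y0,0,0,0],[np.round(q,1) for q in cv2.fitEllipse(h)])
X=tri([(P['scene'],(224.2,173.3)),(P['side'],(306.8,206))]); print('ring tri',X)
F=tri([(P['scene'],(223.8,155.8)),(P['side'],(307,183.5))]); print('foot tri',F)
T=np.array([.5741,-.2641,.2894])
for c in P: print(c,'pred foot',proj(P[c],T-[0,0,.111])[0],'ring at z', [np.round(proj(P[c],[X[0],X[1],z])[0],1) for z in (.06,.08,.095)])
B=[bb(cv2.imread('pics/side2.png'),(295,130,325,175))];print(B, model(P['side'],T-[0,0,.111],np.array([0,0,1.])))
im=[cv2.imread(f'pics/{f}.png')[y0:y1,x0:x1] for f,(x0,y0,x1,y1) in [('scene0',(200,155,250,205)),('side0',(282,190,332,240)),('wrist2',(195,90,295,190))]]
cv2.imwrite('pics/m3.png',np.hstack([cv2.resize(i,(266,266)) for i in im]))
E
```

```text
scene 1 [205 160  26  10 106] [array([217.1, 164.3]), array([10. , 25.9]), np.float64(100.2)]
scene 2 [232 167  13  17  79] [array([241.3, 175.9]), array([ 8.1, 24.7]), np.float64(134.9)]
side 1 [290 196  26  16 191] [array([300.4, 203.1]), array([17.1, 31.6]), np.float64(96.3)]
wrist 3 [212 110  22   9  76] [array([223. , 114.2]), array([ 7.1, 22. ]), np.float64(77.3)]
wrist 10 [220 133  59  42 533] [array([249. , 161.4]), array([57.2, 58. ]), np.float64(84.5)]
wrist 11 [224 149  48  46 737] [array([248.6, 173.8]), array([46.5, 51.5]), np.float64(143.6)]
ring tri [ 0.57332184 -0.27490619  0.09291417]
foot tri [ 0.57136526 -0.26886461  0.18053983]
scene pred foot [223.84960567 157.37044075] ring at z [array([224.7, 179.7]), array([224.4, 175.8]), array([224.1, 172.9])]
side pred foot [306.56071223 182.82459885] ring at z [array([305.9, 213.8]), array([306.4, 209.1]), array([306.8, 205.5])]
wrist pred foot [250.89673289 191.50005084] ring at z [array([243.5, 164.4]), array([242.9, 167.9]), array([242.4, 170.7])]
[array([300.5, 142.5, 313.5, 160.5])] [300.45093441 137.07953016 319.99945983 160.9859316 ]
```

View pics/m3.png

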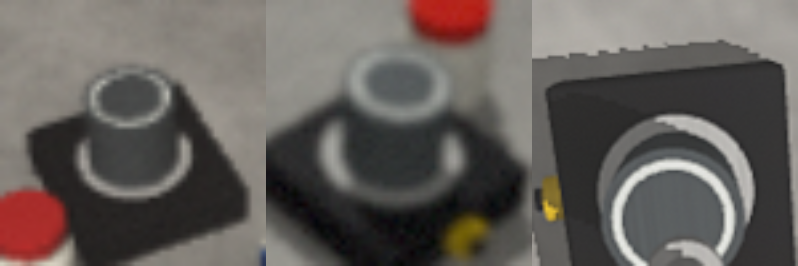

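```bash

python3 - <<'E'
from fit import *
p=eyes.camera_params('wrist'); print(p['cx'],p['cy'],p['k1'])
T=np.array([.5741,-.2641,.2894])
print('pred cap',proj(p,T+[0,0,.039]),'foot top',proj(p,T-[0,0,.103]),'stem top',proj(p,T-[0,0,.011]))
im=cv2.imread('pics/wrist2.png')[130:340,180:340]
cv2.imwrite('pics/m4.png',cv2.resize(im,(456,598),interpolation=cv2.INTER_CUBIC))
E
```

```text
254.08063920885138 193.0698585993422 -0.024751161419111718
pred cap [[246.93580278 304.12270541]] foot top [[250.79907241 194.26845369]] stem top [[249.02163325 244.72756991]]
```

View pics/m4.png

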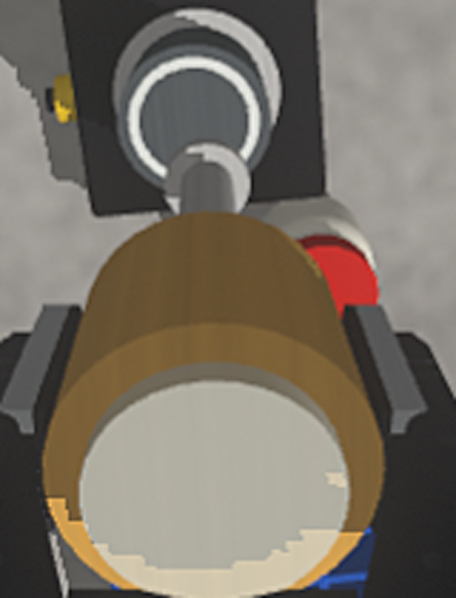

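The foot shows at about (252.6,194.5) and the ring at about (248,173) in that wrist picture. The arm was still settling when it was taken, so I take a fresh one at rest and compare.

```bash

python3 - <<'E'
from fit import *
s=r.observe();print(s['time'],s['tool_pos'],s['orientation'])
p,im=snap('wrist','wrist5.png'); T=s['tool_pos']; 
print('diff',cv2.absdiff(cv2.imread('pics/wrist2.png'),cv2.imread('pics/wrist5.png')).mean())
Rc=Ro.from_quat(s['orientation']); f=lambda d:T+Rc.apply([0,0,d])
print('pred cap',proj(p,f(-.039)),'foot top',proj(p,f(.103)),'cam',Rc.inv().apply(-np.array(p['R']).T@p['t']-T),Rc.inv().apply(np.array(p['R'])[0]))
x0,y0=195,100; im=cv2.cvtColor(im,cv2.COLOR_RGB2BGR)[y0:220,x0:305]
cv2.imwrite('pics/m6.png',cv2.resize(im,(733,800*120//120)[:2] if 0 else (550,600),interpolation=cv2.INTER_CUBIC))
E
```

```text
7.2 [ 0.57534731 -0.26139763  0.28941219] [ 6.94834302e-02  9.97582963e-01  9.67224204e-05 -5.25344471e-04]
diff 4.147459242078993
pred cap [[254.04992139 306.01118617]] foot top [[254.09779372 195.09726706]] cam [ 7.83414317e-02 -3.86625946e-06 -1.34685676e-01] [4.40465154e-04 9.99999885e-01 1.91566417e-04]
```

View pics/m6.png

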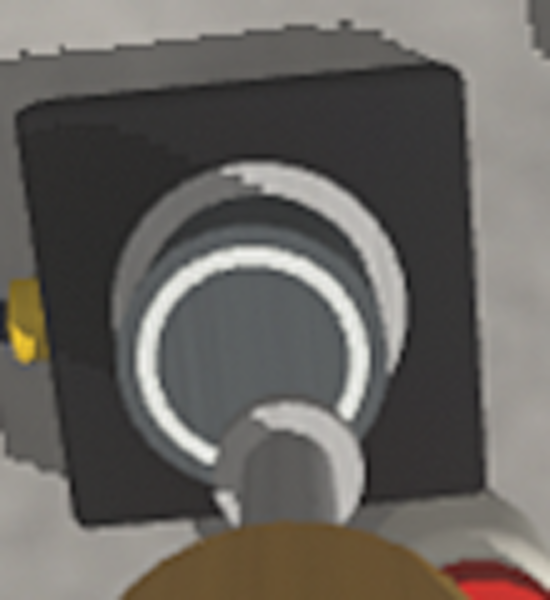

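```bash

python3 - <<'E'
from fit import *
s=r.observe(); T=s['tool_pos'];Rc=Ro.from_quat(s['orientation']); P={c:eyes.camera_params(c) for c in('scene','side','wrist')}
O={'scene':(224.4,173.1,3.6),'side':(306.9,205.6,3.1),'wrist':(245.4,171.,1.1)}
def f(X): return np.concatenate([(proj(P[c],X)[0]-O[c][:2])*[1,1] for c in O])
q=least_squares(f,[.57,-.27,.09]);print('ring',q.x,q.fun.round(2))
for z in (.07,.08,.09,.095):
    X=atz(P['wrist'],O['wrist'][:2],z); t=np.linspace(0,6.28,60)[:,None]
    c=proj(P['wrist'],X+.027*np.hstack([np.cos(t),np.sin(t),0*t])); print(z,X,'width',np.ptp(c[:,0]).round(1),'scene/side',proj(P['scene'],X)[0].round(1),proj(P['side'],X)[0].round(1))
F=T+Rc.apply([0,0,.103]); Fo=atz(P['wrist'],(252.9,193.6),F[2]); print('foot',F,Fo,T)
E
```

```text
ring [ 0.57438929 -0.27204745  0.09395914] [-0.19  0.56 -0.57 -0.47 -0.34  0.  ]
0.07 [ 0.57999661 -0.27317479  0.07      ] width 42.8 scene/side [223.1 178.7] [307.2 210.1]
0.08 [ 0.57767787 -0.27253814  0.08      ] width 44.1 scene/side [223.6 176.6] [306.8 208. ]
0.09 [ 0.57535913 -0.2719015   0.09      ] width 45.4 scene/side [224.  174.6] [306.4 205.9]
0.095 [ 0.57419976 -0.27158317  0.095     ] width 46.1 scene/side [224.3 173.5] [306.2 204.8]
foot [ 0.57523981 -0.26140106  0.18649175] [ 0.57374407 -0.2622793   0.18649175] [ 0.57532576 -0.26142617  0.28949171]
```

Call:
send_rows:
  force: 60
  rows:
    - {"dx": -0.001,"dy": -0.01,"dz": 0.01,"rx": 0,"ry": 0,"rz": 0,"claw": 0.3}
    - {"dx": -0.003,"dy": -0.02,"dz": 0.03,"rx": 0,"ry": 0,"rz": 0,"claw": 0.3}
    - {"dx": -0.003,"dy": -0.02,"dz": 0.05,"rx": 0,"ry": 0,"rz": 0,"claw": 0.3}
    - {"dx": -0.003,"dy": -0.02,"dz": 0.07,"rx": 0,"ry": 0,"rz": 0,"claw": 0.3}
    - {"dx": -0.003,"dy": -0.02,"dz": 0.09,"rx": 0,"ry": 0,"rz": 0,"claw": 0.3}
    - {"dx": -0.003,"dy": -0.02,"dz": 0.11,"rx": 0,"ry": 0,"rz": 0,"claw": 0.3}
    - {"dx": -0.003,"dy": -0.02,"dz": 0.125,"rx": 0,"ry": 0,"rz": 0,"claw": 0.3}
    - {"dx": -0.003,"dy": -0.02,"dz": 0.13,"rx": 0,"ry": 0,"rz": 0,"claw": 0.3}
    - {"dx": -0.003,"dy": -0.02,"dz": 0.13,"rx": 0,"ry": 0,"rz": 0,"claw": 0.3}
    - {"dx": -0.003,"dy": -0.02,"dz": 0.13,"rx": 0,"ry": 0,"rz": 0,"claw": 0.3}

```text
time: 8.25
tool_pos: [0.5753, -0.2722, 0.225]
orientation: [0.07, 0.998, -0.0, 0.0]
wrist_force: [-0.3, 0.2, -2.6]
finger_gap: 0.573
finger_force: 62.4
```

```bash

python3 - <<'E'
from fit import *
s=r.observe();print(s['tool_pos'],s['orientation'],s['wrist_force'])
A=[]
for c in ('scene','side'):
    p,im=snap(c,c+'7.png'); T=s['tool_pos']; u=proj(p,T-[0,0,.11])[0]; ring=proj(p,[.5745,-.272,.0935])[0]; x,y=int(u[0])-20,int(u[1])-20; print(c,u,ring,x,y)
    A.append(cv2.resize(cv2.cvtColor(im[y:y+40,x:x+40],cv2.COLOR_RGB2BGR),(400,400),interpolation=cv2.INTER_CUBIC))
cv2.imwrite('pics/m7.png',np.hstack(A))
E
```

```text
[ 0.57533317 -0.27221904  0.22501012] [ 7.00016879e-02  9.97546851e-01 -1.34722216e-04  1.57558525e-04] [-0.25801123  0.19024154 -2.63502605]
scene [223.60742555 169.4816593 ] [224.19204522 173.76662356] 203 149
side [307.1334026  199.93228079] [306.32703593 205.21143693] 287 179
```

View pics/m7.png

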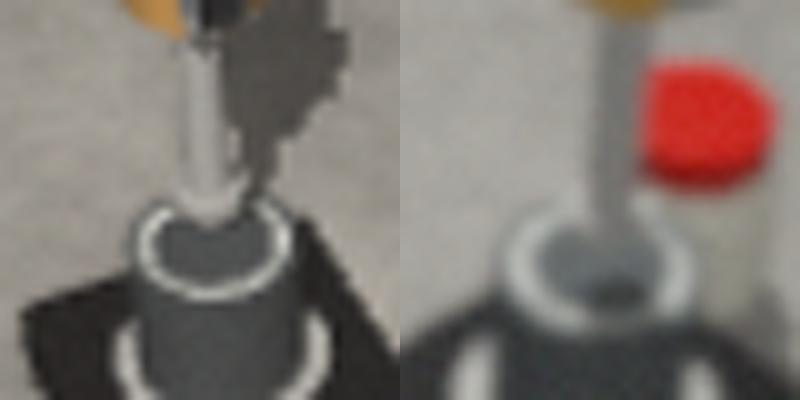

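The scene crop shows the foot above the ring's middle to within 0.5 px. The side crop is blurred and suggests it may be up to 1 px to the right. The wrist view settles it.

```bash

python3 - <<'E'
from fit import *
s=r.observe(); p,im=snap('wrist','wrist8.png'); T=s['tool_pos'];Rc=Ro.from_quat(s['orientation'])
g=cv2.cvtColor(im,cv2.COLOR_RGB2GRAY); c=proj(p,[.5745,-.272,.0935])[0]; ft=proj(p,T+Rc.apply([0,0,.103]))[0]; print('pred ring',c,'foot top',ft)
x0,y0=int(c[0])-50,int(c[1])-60
cv2.imwrite('pics/m8.png',cv2.resize(cv2.cvtColor(im[y0:y0+100,x0:x0+100],cv2.COLOR_RGB2BGR),(600,600),interpolation=cv2.INTER_CUBIC)); print(x0,y0)
t=np.linspace(0,2*np.pi,13)[:-1,None]; cs=np.hstack([np.cos(t),np.sin(t),0*t])
print('pred ring bbox',[f(proj(p,[.5745,-.272,.0935]+.027*cs),0).round(1) for f in(np.min,np.max)])
print('pred foot-top bbox',[f(proj(p,T-[0,0,.103]+.013*cs),0).round(1) for f in(np.min,np.max)])
E
```

```text
pred ring [254.30102095 184.87170871] foot top [254.14146067 195.13166756]
204 124
pred ring bbox [array([226.6, 157.4]), array([282.2, 210.8])]
pred foot-top bbox [array([239.4, 180.8]), array([269. , 208.9])]
```

View pics/m8.png

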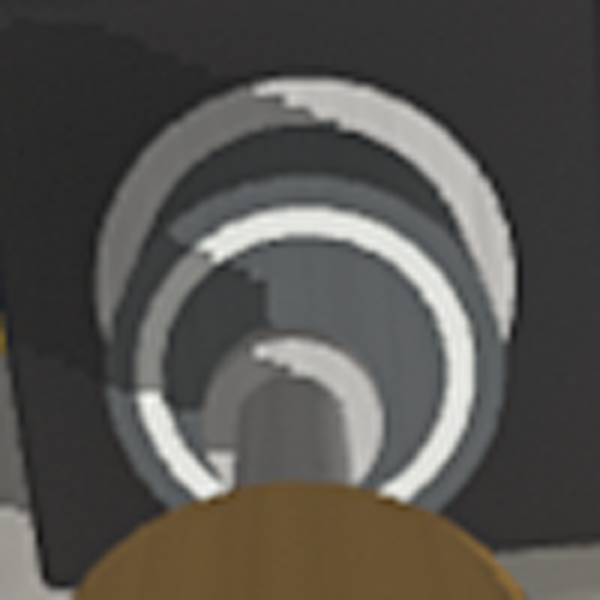

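The wrist view shows the ring centre at about (254.8,185.5). The foot sits about 2 px left of it and 1.7 px too high, so I shift about 2 mm and go down.

Call:
send_rows:
  force: 60
  rows:
    - {"dx": -0.004,"dy": 0.005,"dz": 0.004,"rx": 0,"ry": 0,"rz": 0,"claw": 0.3}
    - {"dx": -0.004,"dy": 0.005,"dz": 0.008,"rx": 0,"ry": 0,"rz": 0,"claw": 0.3}
    - {"dx": -0.004,"dy": 0.005,"dz": 0.012,"rx": 0,"ry": 0,"rz": 0,"claw": 0.3}
    - {"dx": -0.004,"dy": 0.005,"dz": 0.015,"rx": 0,"ry": 0,"rz": 0,"claw": 0.3}
    - {"dx": -0.004,"dy": 0.005,"dz": 0.018,"rx": 0,"ry": 0,"rz": 0,"claw": 0.3}
    - {"dx": -0.004,"dy": 0.005,"dz": 0.021,"rx": 0,"ry": 0,"rz": 0,"claw": 0.3}
    - {"dx": -0.004,"dy": 0.005,"dz": 0.024,"rx": 0,"ry": 0,"rz": 0,"claw": 0.3}
    - {"dx": -0.004,"dy": 0.005,"dz": 0.026,"rx": 0,"ry": 0,"rz": 0,"claw": 0.3}
    - {"dx": -0.004,"dy": 0.005,"dz": 0.027,"rx": 0,"ry": 0,"rz": 0,"claw": 0.3}
    - {"dx": -0.004,"dy": 0.005,"dz": 0.028,"rx": 0,"ry": 0,"rz": 0,"claw": 0.3}

```text
time: 9.4
tool_pos: [0.5775, -0.27, 0.2106]
orientation: [0.07, 0.998, 0.0, -0.0]
wrist_force: [-0.1, -0.0, -2.3]
finger_gap: 0.57
finger_force: 62.4
```

Call:
send_rows:
  force: 60
  rows:
    - {"dx": 0,"dy": 0,"dz": 0.0005,"rx": 0,"ry": 0,"rz": 0,"claw": 0.3}
    - {"dx": 0,"dy": 0,"dz": 0.001,"rx": 0,"ry": 0,"rz": 0,"claw": 0.3}
    - {"dx": 0,"dy": 0,"dz": 0.0015,"rx": 0,"ry": 0,"rz": 0,"claw": 0.3}
    - {"dx": 0,"dy": 0,"dz": 0.002,"rx": 0,"ry": 0,"rz": 0,"claw": 0.3}
    - {"dx": 0,"dy": 0,"dz": 0.0025,"rx": 0,"ry": 0,"rz": 0,"claw": 0.3}
    - {"dx": 0,"dy": 0,"dz": 0.003,"rx": 0,"ry": 0,"rz": 0,"claw": 0.3}
    - {"dx": 0,"dy": 0,"dz": 0.0035,"rx": 0,"ry": 0,"rz": 0,"claw": 0.3}
    - {"dx": 0,"dy": 0,"dz": 0.004,"rx": 0,"ry": 0,"rz": 0,"claw": 0.3}
    - {"dx": 0,"dy": 0,"dz": 0.004,"rx": 0,"ry": 0,"rz": 0,"claw": 0.3}
    - {"dx": 0,"dy": 0,"dz": 0.004,"rx": 0,"ry": 0,"rz": 0,"claw": 0.3}

```text
time: 10.4
tool_pos: [0.5775, -0.2699, 0.2086]
orientation: [0.07, 0.998, 0.0, -0.0]
wrist_force: [-0.7, -0.5, -2.9]
finger_gap: 0.57
finger_force: 62.4
```

Call:
send_rows:
  rows:
    - {"dx": 0,"dy": 0,"dz": 0.0005,"rx": 0,"ry": 0,"rz": 0,"claw": 0.3}
    - {"dx": 0,"dy": 0,"dz": 0.001,"rx": 0,"ry": 0,"rz": 0,"claw": 0.3}
    - {"dx": 0,"dy": 0,"dz": 0.0015,"rx": 0,"ry": 0,"rz": 0,"claw": 0.3}
    - {"dx": 0,"dy": 0,"dz": 0.002,"rx": 0,"ry": 0,"rz": 0,"claw": 0.3}
    - {"dx": 0,"dy": 0,"dz": 0.0025,"rx": 0,"ry": 0,"rz": 0,"claw": 0.3}
    - {"dx": 0,"dy": 0,"dz": 0.003,"rx": 0,"ry": 0,"rz": 0,"claw": 0.3}
    - {"dx": 0,"dy": 0,"dz": 0.0035,"rx": 0,"ry": 0,"rz": 0,"claw": 0.3}
    - {"dx": 0,"dy": 0,"dz": 0.004,"rx": 0,"ry": 0,"rz": 0,"claw": 0.3}
    - {"dx": 0,"dy": 0,"dz": 0.004,"rx": 0,"ry": 0,"rz": 0,"claw": 0.3}
    - {"dx": 0,"dy": 0,"dz": 0.004,"rx": 0,"ry": 0,"rz": 0,"claw": 0.3}

```text
time: 11.4
tool_pos: [0.5775, -0.27, 0.2066]
orientation: [0.07, 0.998, 0.0, -0.0]
wrist_force: [-0.5, -0.5, -3.5]
finger_gap: 0.571
finger_force: 62.4
```

Call:
send_rows:
  rows:
    - {"dx": 0,"dy": 0,"dz": 0.0005,"rx": 0,"ry": 0,"rz": 0,"claw": 0.3}
    - {"dx": 0,"dy": 0,"dz": 0.001,"rx": 0,"ry": 0,"rz": 0,"claw": 0.3}
    - {"dx": 0,"dy": 0,"dz": 0.0015,"rx": 0,"ry": 0,"rz": 0,"claw": 0.3}
    - {"dx": 0,"dy": 0,"dz": 0.002,"rx": 0,"ry": 0,"rz": 0,"claw": 0.3}
    - {"dx": 0,"dy": 0,"dz": 0.0025,"rx": 0,"ry": 0,"rz": 0,"claw": 0.3}
    - {"dx": 0,"dy": 0,"dz": 0.003,"rx": 0,"ry": 0,"rz": 0,"claw": 0.3}
    - {"dx": 0,"dy": 0,"dz": 0.0035,"rx": 0,"ry": 0,"rz": 0,"claw": 0.3}
    - {"dx": 0,"dy": 0,"dz": 0.004,"rx": 0,"ry": 0,"rz": 0,"claw": 0.3}
    - {"dx": 0,"dy": 0,"dz": 0.004,"rx": 0,"ry": 0,"rz": 0,"claw": 0.3}
    - {"dx": 0,"dy": 0,"dz": 0.004,"rx": 0,"ry": 0,"rz": 0,"claw": 0.3}

```text
time: 12.4
tool_pos: [0.5776, -0.27, 0.2051]
orientation: [0.07, 0.998, -0.0, 0.0]
wrist_force: [-1.0, 1.6, 4.1]
finger_gap: 0.576
finger_force: 62.8
```

Contact is felt, at about 7 N. I hold it steady at a lower grip, then open slowly.

Call:
send_rows:
  force: 25
  rows:
    - {"dx": 0,"dy": 0,"dz": 0,"rx": 0,"ry": 0,"rz": 0,"claw": 0.3}
    - {"dx": 0,"dy": 0,"dz": 0,"rx": 0,"ry": 0,"rz": 0,"claw": 0.3}
    - {"dx": 0,"dy": 0,"dz": 0,"rx": 0,"ry": 0,"rz": 0,"claw": 0.3}
    - {"dx": 0,"dy": 0,"dz": 0,"rx": 0,"ry": 0,"rz": 0,"claw": 0.3}
    - {"dx": 0,"dy": 0,"dz": 0,"rx": 0,"ry": 0,"rz": 0,"claw": 0.3}
    - {"dx": 0,"dy": 0,"dz": 0,"rx": 0,"ry": 0,"rz": 0,"claw": 0.3}
    - {"dx": 0,"dy": 0,"dz": 0,"rx": 0,"ry": 0,"rz": 0,"claw": 0.3}
    - {"dx": 0,"dy": 0,"dz": 0,"rx": 0,"ry": 0,"rz": 0,"claw": 0.3}
    - {"dx": 0,"dy": 0,"dz": 0,"rx": 0,"ry": 0,"rz": 0,"claw": 0.3}
    - {"dx": 0,"dy": 0,"dz": 0,"rx": 0,"ry": 0,"rz": 0,"claw": 0.3}

```text
time: 13.4
tool_pos: [0.5777, -0.27, 0.2051]
orientation: [0.07, 0.998, -0.0, 0.0]
wrist_force: [-1.1, 0.6, 5.7]
finger_gap: 0.574
finger_force: 63.0
```

```bash
python3 - <<'E'
from fit import *
s=r.observe();print(s['tool_pos'],s['orientation'],s['wrist_force'],s['moment'],s['finger_gap'])
p,im=snap('wrist','wrist9.png'); Rc=Ro.from_quat(s['orientation']);T=s['tool_pos']
# stem/cap columns: compare axis direction with the prediction
g=cv2.cvtColor(im,cv2.COLOR_RGB2HSV); m=cv2.inRange(g,(8,90,40),(28,255,255)); ys,xs=np.nonzero(m[150:,200:310]); 
for y in range(200,290,15):
    x=np.nonzero(m[y,170:340])[0]; print(y,(x.min()+170,x.max()+170) if len(x) else None,end=' ')
print(proj(p,T-[0,0,.011]),proj(p,T+[0,0,.039]))
E
```

```text
[ 0.57767688 -0.27001915  0.20509651] [ 7.00078584e-02  9.97546396e-01 -1.54029319e-04  2.51286025e-04] [-1.10154763  0.55091677  5.71267677] [ 0.34265657  0.14344913 -0.0206808 ] 0.5741170929878805
200 None 215 (np.int64(223), np.int64(285)) 230 (np.int64(213), np.int64(294)) 245 (np.int64(207), np.int64(300)) 260 (np.int64(203), np.int64(305)) 275 (np.int64(198), np.int64(310)) [[254.13532171 246.11401509]] [[254.09759033 306.10532315]]
```

Call:
send_rows:
  force: 20
  rows:
    - {"dx": 0,"dy": 0,"dz": 0,"rx": 0,"ry": 0,"rz": 0,"claw": 0.5}
    - {"dx": 0,"dy": 0,"dz": 0,"rx": 0,"ry": 0,"rz": 0,"claw": 0.54}
    - {"dx": 0,"dy": 0,"dz": 0,"rx": 0,"ry": 0,"rz": 0,"claw": 0.56}
    - {"dx": 0,"dy": 0,"dz": 0,"rx": 0,"ry": 0,"rz": 0,"claw": 0.57}
    - {"dx": 0,"dy": 0,"dz": 0,"rx": 0,"ry": 0,"rz": 0,"claw": 0.575}
    - {"dx": 0,"dy": 0,"dz": 0,"rx": 0,"ry": 0,"rz": 0,"claw": 0.58}
    - {"dx": 0,"dy": 0,"dz": 0,"rx": 0,"ry": 0,"rz": 0,"claw": 0.585}
    - {"dx": 0,"dy": 0,"dz": 0,"rx": 0,"ry": 0,"rz": 0,"claw": 0.59}
    - {"dx": 0,"dy": 0,"dz": 0,"rx": 0,"ry": 0,"rz": 0,"claw": 0.595}
    - {"dx": 0,"dy": 0,"dz": 0,"rx": 0,"ry": 0,"rz": 0,"claw": 0.6}

```text
time: 14.45
tool_pos: [0.5774, -0.2699, 0.2043]
orientation: [0.07, 0.998, 0.0, -0.0]
wrist_force: [0.5, -0.3, -0.2]
finger_gap: 0.602
finger_force: 0.2
```

Call:
send_rows:
  force: 20
  rows:
    - {"dx": 0,"dy": 0,"dz": 0,"rx": 0,"ry": 0,"rz": 0,"claw": 0.61}
    - {"dx": 0,"dy": 0,"dz": 0,"rx": 0,"ry": 0,"rz": 0,"claw": 0.62}
    - {"dx": 0,"dy": 0,"dz": 0,"rx": 0,"ry": 0,"rz": 0,"claw": 0.64}
    - {"dx": 0,"dy": 0,"dz": 0,"rx": 0,"ry": 0,"rz": 0,"claw": 0.67}
    - {"dx": 0,"dy": 0,"dz": 0,"rx": 0,"ry": 0,"rz": 0,"claw": 0.72}
    - {"dx": 0,"dy": 0,"dz": 0,"rx": 0,"ry": 0,"rz": 0,"claw": 0.78}
    - {"dx": 0,"dy": 0,"dz": 0,"rx": 0,"ry": 0,"rz": 0,"claw": 0.85}
    - {"dx": 0,"dy": 0,"dz": 0,"rx": 0,"ry": 0,"rz": 0,"claw": 0.92}
    - {"dx": 0,"dy": 0,"dz": 0,"rx": 0,"ry": 0,"rz": 0,"claw": 1}
    - {"dx": 0,"dy": 0,"dz": 0,"rx": 0,"ry": 0,"rz": 0,"claw": 1}

```text
time: 15.45
tool_pos: [0.5775, -0.2699, 0.2046]
orientation: [0.07, 0.998, 0.0, -0.0]
wrist_force: [-0.6, 0.1, 0.1]
finger_gap: 1.002
finger_force: 0.0
```

```bash
python3 - <<'E'
from fit import *
p,im=snap('wrist','wrist10.png')
a=cv2.imread('pics/wrist9.png')
m=lambda x,bgr:cv2.inRange(cv2.cvtColor(x,cv2.COLOR_BGR2HSV if bgr else cv2.COLOR_RGB2HSV),(8,90,40),(28,255,255))
for x,b in((a,1),(im,0)):
    M=m(x,b)
    for y in range(215,290,15):
        c=np.nonzero(M[y,170:340])[0]; print(y,(c.min()+170,c.max()+170) if len(c) else None,end=' ')
    print()
print(r.observe()['finger_gap'],r.observe()['wrist_force'])
E
```

```text
215 (np.int64(223), np.int64(285)) 230 (np.int64(213), np.int64(294)) 245 (np.int64(207), np.int64(300)) 260 (np.int64(203), np.int64(305)) 275 (np.int64(198), np.int64(310)) 
215 (np.int64(221), np.int64(281)) 230 (np.int64(210), np.int64(292)) 245 (np.int64(205), np.int64(297)) 260 (np.int64(200), np.int64(301)) 275 (np.int64(195), np.int64(305)) 
0.9992714351901983 [-0.28095756 -0.10423405 -0.68557704]
```

It stands free. Now the gripper goes straight up.

Call:
send_rows:
  rows:
    - {"dx": 0,"dy": 0,"dz": -0.006,"rx": 0,"ry": 0,"rz": 0,"claw": 1}
    - {"dx": 0,"dy": 0,"dz": -0.02,"rx": 0,"ry": 0,"rz": 0,"claw": 1}
    - {"dx": 0,"dy": 0,"dz": -0.04,"rx": 0,"ry": 0,"rz": 0,"claw": 1}
    - {"dx": 0,"dy": 0,"dz": -0.065,"rx": 0,"ry": 0,"rz": 0,"claw": 1}
    - {"dx": 0,"dy": 0,"dz": -0.09,"rx": 0,"ry": 0,"rz": 0,"claw": 1}
    - {"dx": 0,"dy": 0,"dz": -0.12,"rx": 0,"ry": 0,"rz": 0,"claw": 1}
    - {"dx": 0,"dy": 0,"dz": -0.15,"rx": 0,"ry": 0,"rz": 0,"claw": 1}
    - {"dx": 0,"dy": 0,"dz": -0.18,"rx": 0,"ry": 0,"rz": 0,"claw": 1}
    - {"dx": 0,"dy": 0,"dz": -0.2,"rx": 0,"ry": 0,"rz": 0,"claw": 1}
    - {"dx": 0,"dy": 0,"dz": -0.2,"rx": 0,"ry": 0,"rz": 0,"claw": 1}

```text
time: 16.5
tool_pos: [0.5778, -0.2701, 0.3066]
orientation: [0.07, 0.998, -0.001, 0.001]
wrist_force: [0.6, -1.3, -0.2]
finger_gap: 0.998
finger_force: 0.0
```

Call:
send_rows:
  rows:
    - {"dx": 0,"dy": 0,"dz": 0,"rx": 0,"ry": 0,"rz": 0,"claw": 1}
    - {"dx": 0,"dy": 0,"dz": 0,"rx": 0,"ry": 0,"rz": 0,"claw": 1}
    - {"dx": 0,"dy": 0,"dz": 0,"rx": 0,"ry": 0,"rz": 0,"claw": 1}
    - {"dx": 0,"dy": 0,"dz": 0,"rx": 0,"ry": 0,"rz": 0,"claw": 1}
    - {"dx": 0,"dy": 0,"dz": 0,"rx": 0,"ry": 0,"rz": 0,"claw": 1}
    - {"dx": 0,"dy": 0,"dz": 0,"rx": 0,"ry": 0,"rz": 0,"claw": 1}
    - {"dx": 0,"dy": 0,"dz": 0,"rx": 0,"ry": 0,"rz": 0,"claw": 1}
    - {"dx": 0,"dy": 0,"dz": 0,"rx": 0,"ry": 0,"rz": 0,"claw": 1}
    - {"dx": 0,"dy": 0,"dz": 0,"rx": 0,"ry": 0,"rz": 0,"claw": 1}
    - {"dx": 0,"dy": 0,"dz": 0,"rx": 0,"ry": 0,"rz": 0,"claw": 1}

```text
time: 17.5
tool_pos: [0.5775, -0.27, 0.3046]
orientation: [0.07, 0.998, 0.0, -0.0]
wrist_force: [0.6, -0.8, 0.1]
finger_gap: 1.0
finger_force: 0.0
```

```bash
python3 - <<'E'
from fit import *
s=r.observe();print(s['time'],s['tool_pos'])
C=[(*snap('scene','s11.png'),(200,110,250,175)),(*snap('side','d11.png'),(285,135,330,200)),(*snap('wrist','w11.png'),(180,120,330,380))]
B=[bb(cv2.cvtColor(im,cv2.COLOR_RGB2BGR),w) for _,im,w in C]
up=np.array([0,0,1.])
def f(v): return np.concatenate([model(c[0],np.array([v[0],v[1],.0945]),up)-b for c,b in zip(C,B)])
q=least_squares(f,[.577,-.27],loss='soft_l1'); print(q.x,f(q.x).round(1))
a=snap('wrist')[1]; print('motion',cv2.absdiff(a,C[2][1]).max())
E
```

```text
17.5 [ 0.57750576 -0.26996414  0.30464326]
[ 0.57726558 -0.27171754] [-0.1 -0.7  0.6  1.2 -1.4 -4.6 -0.7 -0.5 -0.4 -0.4 -0.1  0.8]
motion 74
```

Call:
send_rows:
  rows:
    - {"dx": 0,"dy": 0,"dz": 0,"rx": 0,"ry": 0,"rz": 0,"claw": 1}
    - {"dx": 0,"dy": 0,"dz": 0,"rx": 0,"ry": 0,"rz": 0,"claw": 1}
    - {"dx": 0,"dy": 0,"dz": 0,"rx": 0,"ry": 0,"rz": 0,"claw": 1}
    - {"dx": 0,"dy": 0,"dz": 0,"rx": 0,"ry": 0,"rz": 0,"claw": 1}
    - {"dx": 0,"dy": 0,"dz": 0,"rx": 0,"ry": 0,"rz": 0,"claw": 1}
    - {"dx": 0,"dy": 0,"dz": 0,"rx": 0,"ry": 0,"rz": 0,"claw": 1}
    - {"dx": 0,"dy": 0,"dz": 0,"rx": 0,"ry": 0,"rz": 0,"claw": 1}
    - {"dx": 0,"dy": 0,"dz": 0,"rx": 0,"ry": 0,"rz": 0,"claw": 1}
    - {"dx": 0,"dy": 0,"dz": 0,"rx": 0,"ry": 0,"rz": 0,"claw": 1}
    - {"dx": 0,"dy": 0,"dz": 0,"rx": 0,"ry": 0,"rz": 0,"claw": 1}

```text
time: 18.7
tool_pos: [0.5775, -0.27, 0.3046]
orientation: [0.07, 0.998, 0.0, -0.0]
wrist_force: [-0.4, 0.8, -0.4]
finger_gap: 0.999
finger_force: 0.0
```

```bash
python3 - <<'E'
from fit import *
for c,f,w in (('scene','s11',(200,110,250,175)),('side','d11',(285,135,330,200)),('wrist','w11',(180,120,330,380))):
    im=cv2.cvtColor(snap(c)[1],cv2.COLOR_RGB2BGR); o=cv2.imread(f'pics/{f}.png'); print(c,bb(o,w),bb(im,w),cv2.absdiff(o,im).mean())
print(hand_in())
E
```

```text
scene [213.5 138.5 228.5 156.5] [213.5 139.5 228.5 156.5] 1.4129384358723958
side [302.5 166.5 320.5 185.5] [302.5 166.5 320.5 185.5] 1.7767774793836806
wrist [218.5 165.5 285.5 240.5] [218.5 165.5 285.5 240.5] 0.5555555555555556
the job is handed in; nothing more can be done
None
```

The brass standard stands upright by itself on the rest, about 3 mm from the ring's centre by my camera estimate and still for over two seconds with the gripper clear, and the job is handed in; no verdict came back.

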